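Feel along a mended seam

TASK

Check the mended bronze dish for bumps by touch: with the fingers together and pointing down, lightly run the fingertips along the pale S-shaped seam from the red dot, over the middle of every black dot in turn, to the blue dot, then draw back. Press so gently that the sprung platform only yields a little and never goes near the bottom of its travel; do not lift or shift the dish, and leave the little pots on it and everything else on the table where they are.

Things in the scene. Friction and masses are not known exactly. Their poses are not given: they have to be found in the camera images.
- stand: grey round foot, 240 mm diameter, 26 mm high, of the sprung examination stand; fixed to the table. Origin: centre of its underside, on the table; z up.
- platform (a joint): downward travel (m) of the stand's black rubber-topped round platform, 280 mm diameter, 12 mm thick, with six 9 mm high black studs round the edge that keep the dish in place. 0: fully up, its top 60 mm above the table (at rest, with the dish on it). It stays up until pressed with 1 to 3.5 N, then yields by about 3 mm per further newton (slowly: it is damped); it is on its bottom stop at 0.018.
- dish: loose round bronze dish, upside down on the platform, 0.7 to 0.9 kg: 250 mm diameter with a dark ribbed rim; the greenish flat middle is 200 mm across and 22 mm above the underside (82 mm above the table). Origin: centre of its underside; z up; it may be turned any way.
- seam: the mended seam: pale cream ridge of hard filler, S-shaped, 12 mm wide (18 mm at its round ends), about 183 mm long, standing 3 mm proud of the dish's flat middle (its flat top 85 mm above the table), fixed to the dish. It runs through nine painted flat dots about 23 mm apart. Origin: centre of the dish, at the flat middle's surface; axes as the dish's.
- dot0 (a point): red disc, 18 mm wide, at the start of the seam; the point is the dot's centre on the ridge's top, at x 0, y -72 mm in the dish's axes.
- dot1 (a point): black dot, 6 mm wide, number 1 of the seven between the red and the blue one; the point is the dot's centre on the ridge's top, at x 17, y -56 mm in the dish's axes.
- dot2 (a point): black dot, 6 mm wide, number 2 of the seven between the red and the blue one; the point is the dot's centre on the ridge's top, at x 26, y -36 mm in the dish's axes.
- dot3 (a point): black dot, 6 mm wide, number 3 of the seven between the red and the blue one; the point is the dot's centre on the ridge's top, at x 17, y -16 mm in the dish's axes.
- dot4 (a point): black dot, 6 mm wide, number 4 of the seven between the red and the blue one; the point is the dot's centre on the ridge's top, at x 0, y 0 mm in the dish's axes.
- dot5 (a point): black dot, 6 mm wide, number 5 of the seven between the red and the blue one; the point is the dot's centre on the ridge's top, at x -17, y 16 mm in the dish's axes.
- dot6 (a point): black dot, 6 mm wide, number 6 of the seven between the red and the blue one; the point is the dot's centre on the ridge's top, at x -26, y 36 mm in the dish's axes.
- dot7 (a point): black dot, 6 mm wide, number 7 of the seven between the red and the blue one; the point is the dot's centre on the ridge's top, at x -17, y 56 mm in the dish's axes.
- dot8 (a point): blue disc, 18 mm wide, at the end of the seam; the point is the dot's centre on the ridge's top, at x 0, y 72 mm in the dish's axes.
- dish_mid (a point): centre of the dish, on the surface of its flat middle.
- pot_a_mid (a point): loose small white sample pot with black cap, 28 mm diameter, 28 mm high, standing on the dish beside the seam (58, 42 mm from the dish's centre, give or take 4 mm); the point is its centre, half-way up.
- pot_b_mid (a point): the same with a yellow cap, on the other side of the seam (-58, -42 mm, give or take 4 mm); its centre, half-way up.
- jar_mid (a point): loose round white plastic jar with scalloped lid, 72 mm diameter, 95 mm high; its centre, half-way up.
- bottle_mid (a point): loose square white plastic bottle, 58 mm wide, 110 mm high; its centre, half-way up.
- jug_mid (a point): loose grey plastic mug, 90 mm diameter, 100 mm high, with a handle; its centre, half-way up.
- toothbrush_mid (a point): loose blue toothbrush lying on the table, 165 mm long, 17 mm high; a point near its middle.
- block_mid (a point): loose cork block, 50 x 35 x 30 mm; its centre.

How it is judged:
By the outcome, as a careful person would: the job done as asked, in the order asked, and still so for the second after the job is handed in, with the robot touching nothing.
It also fails if it takes over 48 s, if anything falls off the work surface, if the arm or the gripper's body presses on something with over 40 N, if the wrist force passes 120 N, or if a joint passes its speed limit or range.

ROBOT

A 6-joint arm with a two-finger parallel gripper is mounted at the origin on the work surface. World frame = base frame: x ahead of the robot, y to its left, z up, the work surface at z = 0. Lengths are in m, angles in rad, forces in N, time in s.
With the tool pointing down it reaches from about 0.375 to 0.825 m from the base axis. Payload 5.5 kg.
Tool frame: the origin (TCP) lies on the mounting face of the last link; the fingertips stand 173 mm ahead of it and the grasp point (between the pads) lies ahead of it (grasp_offset is the y of the grasp point in the tool frame, in m); y points along the fingers, x is the direction in which the jaws open and shut, and the axes are right-handed (so a half turn about y gives the same grasp; the last joint's range is limited). The gripper opens to 85 mm and grips with 20 to 120 N. Pads are 22 mm wide; open, the fingers measure 114 mm over their backs; the gripper's body (76 mm by 85 mm) begins 54 mm behind the grasp point. The pads swing forward as they close: fully open they stand 13 mm farther back than shut.
Start: joints at [1.321, 0.314, -0.047, 1.21, 0, 1.571], TCP at [0.148, 0.581, 0.405] pointing down, gripper open.
Joint ranges: [-2.67, 2.67], [-0.69, 1.73], [-1.03, 1.25], [-2.08, 2.16], [-1.42, 1.45], [-3.14, 3.14]. Speed limits (rad/s): [2.39, 2.39, 3.01, 3.14, 3.14, 3.14].

INTERFACE

Orientations are given as [roll, pitch, yaw] about the fixed x, y, z axes, in that order (R = Rz(yaw) Ry(pitch) Rx(roll)).
In Python, from station import read_state, read_camera, job_done, grasp_offset gives the robot as it stands.
- The arm moves only by the tool servo_tool, never from a script. Its argument "commands" is a list that holds one entry, the list of rows, each a list of 7 numbers: the turn, a rotation vector about the tool's x, y, z in rad, then the shift along the tool's x, y, z in m, then the closure, from -1 (fully open) to 1 (shut). In form: [[[ax, ay, az, tx, ty, tz, gripper], ...]]. A call has 1 to 12 rows; each row shifts and turns the pose as measured when the row begins, along the tool's axes as they then stand; what a row does not reach is not made up. A row lasts 1/10 s, in which the tool goes at most 50 mm and 8.59 degrees, less where a joint would pass 70% of its speed; a pose out of reach is approached as far as the arm can. A call with a gripper value outside its range is refused whole. The fingers move at their own pace and stop on an object; the grip force is fixed at half the most. Time passes only in rows, so rows that do not move let the fingers close. It gives the time, the measured TCP pose, the force and the opening at its end, in the units of the state.
- read_state(): the state, without advancing time (a new reading comes with each control period).
- read_camera(name): name is "scene" or "side" or "wrist"; returns a dict with "pixels" (480x640x3 uint8, red, green, blue), "mtx" (3x3 intrinsics, pixels), "k1" (the pictures are not rectified: a ray, as slopes to the right and down, at radius r is drawn at 1 + k1 r^2 times it, then the intrinsics apply), "origin" and "attitude" of the camera in the world. Camera axes: x right, y down, z forward; pixel columns grow to the right and rows downward; lengths in m; the calibration is good to about 2 mm. A picture is of the moment at which its call begins. There is no depth.
- job_done(): hands the job in, once; it reports no verdict.
The state is a dict: "time": time; "joint_positions": joint angles; "joint_velocities": joint speeds; "tau": joint torques, N m; "position": TCP position; "tool_rot": TCP orientation; "ft_force": force on the tool from outside, world axes, zero at the start; "ft_torque": the same for the moment, N m; "gripper_width": finger opening in m.
Only numpy, scipy, OpenCV 4.12 (cv2) and the standard library are available. Lean on these libraries where they do the work, as an engineer would, in place of code of your own. Each camera call takes 0.05 s, during which the arm holds its last target. There are 200 camera calls.

## Working session

There is one attempt and no reset: what is moved stays moved. The work goes in short steps, Python scripts to look and compute and a tool call to move; the robot and the scene stay as the last step left them, time stands still between calls to the robot, and variables do not carry over. Pictures are saved under pics/ and viewed, about 8 in all and at most 12, crops included, and the job is handed in when it is done.

Besides the shell and the picture viewer there is one more tool, called after "Call:" as a command line: name --argument value ..., lists and objects as JSON in quotes. servo_tool: Moves the arm, as the interface text tells. Its arguments: {"type":"object","properties":{"commands":{"type":"array"}},"required":["commands"]}

```bash
ls; mkdir -p pics
python3 - <<'E'
from station import *
import cv2
s=read_state(); print(s, grasp_offset)
for n in("scene","side","wrist"):
    c=read_camera(n); cv2.imwrite(f"pics/{n}0.png",c["pixels"][:,:,::-1]); print(n,c["mtx"],c["k1"],c["origin"],c["attitude"])
E
```

```text
pics
{'time': 0.0, 'joint_positions': array([ 1.32100734e+00,  3.14215722e-01, -4.81003166e-02,  1.21019877e+00,
        1.87940802e-05,  1.57077572e+00]), 'joint_velocities': array([ 0.00012877, -0.0026555 ,  0.00033875, -0.00075438, -0.00114017,
       -0.00047004]), 'tau': array([-9.39378333e-05, -5.39589393e+01,  3.39750874e+01,  1.91963656e-02,
       -2.19560379e-04,  8.57881616e-06]), 'position': array([0.14824462, 0.58109645, 0.40383118]), 'tool_rot': array([-1.5707775 ,  0.00171848,  1.32102795]), 'ft_force': array([ 0.16663838,  0.9847704 , -0.48792689]), 'ft_torque': array([-0.02237263,  0.00249697, -0.0145972 ]), 'gripper_width': 0.08588750399902405} 0.1547
scene [[488.94680149   0.         323.66381272]
 [  0.         488.94680149 232.31501597]
 [  0.           0.           1.        ]] -0.05783695501973854 [ 1.15077107 -0.09808082  1.12721859] [-2.59051158  0.01346624  1.36156021]
side [[576.47686844   0.         324.12215203]
 [  0.         576.47686844 244.05548187]
 [  0.           0.           1.        ]] 0.020507644987740367 [ 0.355879   -0.85028432  0.97740753] [-2.36074236  0.01499275 -0.18636347]
wrist [[350.72732205   0.         320.92230124]
 [  0.         350.72732205 239.30920724]
 [  0.           0.           1.        ]] -0.06776795863339137 [0.06825317 0.60132221 0.373302  ] [2.81598529e+00 1.17527463e-03 1.32054049e+00]
```

View pics/scene0.png

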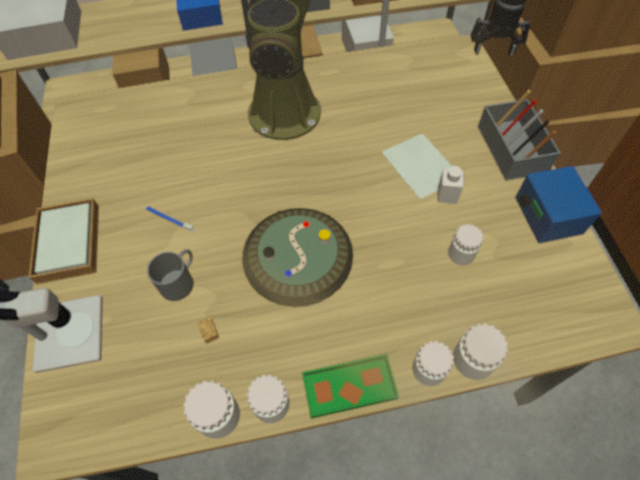

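View pics/side0.png

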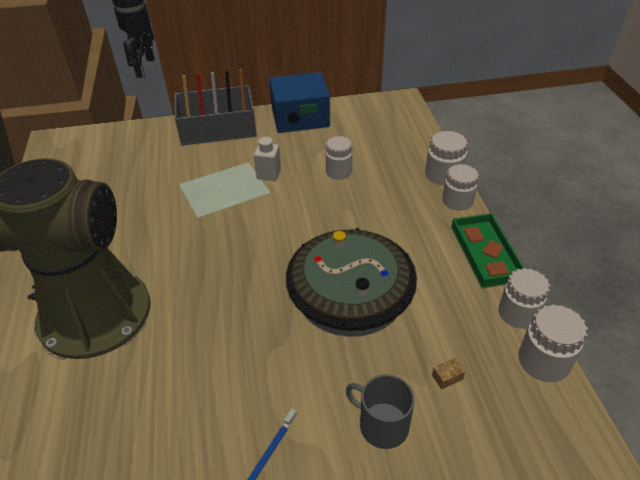

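The dish lies mid-table. In the scene picture red is at about (306,225), blue at (289,273), the yellow pot at (325,235) and the black pot at (268,252). In the side picture red is at (318,259) and blue at (384,273). Next I fit the dish pose from both views.

```bash
cat > h.py <<'E'
import numpy as np, cv2
from scipy.optimize import least_squares
from scipy.spatial.transform import Rotation as R
from station import *
D=np.array([[0,-72],[17,-56],[26,-36],[17,-16],[0,0],[-17,16],[-26,36],[-17,56],[0,72]])/1e3
def proj(c,P):
    q=(np.atleast_2d(P)-c["origin"])@R.from_euler("xyz",c["attitude"]).as_matrix()
    s=q[:,:2]/q[:,2:]; s=s*(1+c["k1"]*(s**2).sum(1,keepdims=True))
    return s@c["mtx"][:2,:2].T+c["mtx"][:2,2]
def world(p,z=.085):
    c,s=np.cos(p[2]),np.sin(p[2])
    return np.c_[D@np.array([[c,s],[-s,c]])+p[:2],np.full(9,z)]
def ends(c,box):
    x0,y0,x1,y1=box; h=c["pixels"][y0:y1,x0:x1].astype(int); r,g,b=h[...,0],h[...,1],h[...,2]
    out=[]
    for m in ((r>110)&(g<.4*r)&(b<.4*r),(b>90)&(r<.55*b)&(g<.6*b)):
        n,l,st,ce=cv2.connectedComponentsWithStats(m.astype(np.uint8)); i=1+np.argmax(st[1:,4]); out.append(ce[i]+[x0,y0]); print("area",st[i,4])
    return np.array(out)
E
python3 - <<'E'
from h import *
C={n:read_camera(n) for n in("scene","side")}; B={"scene":(240,205,355,305),"side":(285,225,420,330)}
obs={n:ends(C[n],B[n]) for n in C}
def f(ns): return least_squares(lambda p:np.concatenate([(proj(C[n],world(p)[[0,8]])-obs[n]).ravel() for n in ns]),[.55,0,0 if 0 else 0.3]) 
for ns in (["scene"],["side"],["scene","side"]):
    r=f(ns); print(ns,r.x.round(4),r.fun.round(2))
p=r.x;print(world(p).round(4))
for n in C:
    x0,y0,x1,y1=B[n]; k=6; im=cv2.resize(C[n]["pixels"][y0:y1,x0:x1,::-1],None,fx=k,fy=k,interpolation=cv2.INTER_CUBIC)
    for u in proj(C[n],world(p)): cv2.circle(im,tuple(int(v) for v in ((u-[x0,y0]+.5)*k)),6,(255,0,255),1)
    cv2.imwrite(f"pics/{n}1.png",im[:600,:800])
E
```

```text
area 21
area 22
area 33
area 38
['scene'] [ 0.5504 -0.0516 -2.0626] [-0.01  0.05  0.01 -0.05]
['side'] [ 0.5486 -0.0516 -2.0588] [ 0.09  0.04 -0.09 -0.03]
['scene', 'side'] [ 0.5492 -0.0515 -2.0605] [-0.14 -0.34  0.01 -0.46  0.41 -0.08  0.2  -0.07]
[[ 0.4857 -0.0177  0.085 ]
 [ 0.4918 -0.0402  0.085 ]
 [ 0.5052 -0.0575  0.085 ]
 [ 0.5271 -0.059   0.085 ]
 [ 0.5492 -0.0515  0.085 ]
 [ 0.5713 -0.0441  0.085 ]
 [ 0.5932 -0.0455  0.085 ]
 [ 0.6066 -0.0629  0.085 ]
 [ 0.6128 -0.0854  0.085 ]]
```

View pics/scene1.png

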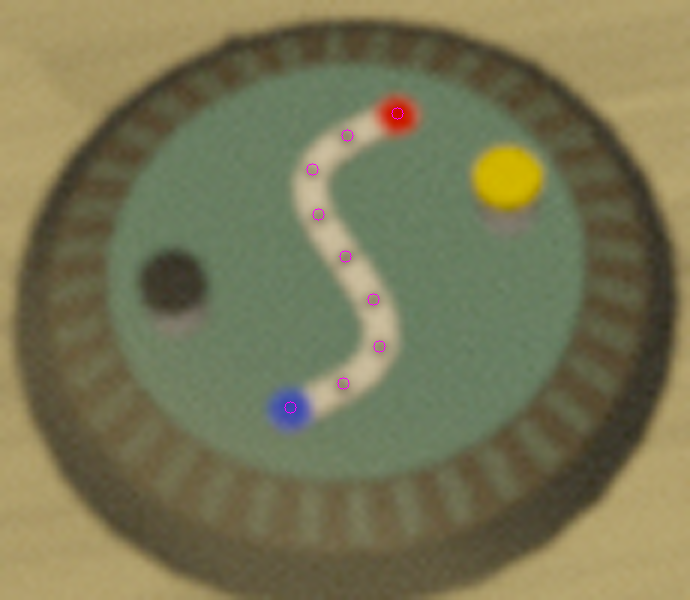

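The fit lands on every dot, with residuals under 0.5 px. The dish is at about (0.549, -0.0515) with yaw -2.06. I turn to yaw 0, so tool x = world x, tool z = world y and tool y points down, and shut the fingers.

Call:
servo_tool --commands '[[[0,0.147,0,0,0,0,1],[0,0.147,0,0,0,0,1],[0,0.147,0,0,0,0,1],[0,0.147,0,0,0,0,1],[0,0.147,0,0,0,0,1],[0,0.147,0,0,0,0,1],[0,0.147,0,0,0,0,1],[0,0.147,0,0,0,0,1],[0,0.147,0,0,0,0,1],[0,0,0,0,0,0,1]]]'

```text
time: 1.25
position: [0.1481, 0.5807, 0.4025]
tool_rot: [-1.575, 0.001, -0.033]
ft_force: [-0.2, 1.0, -0.2]
gripper_width: -0.0001
```

Call:
servo_tool --commands '[[[0,-0.033,0,0.024,0,-0.043,1],[0,0,0,0.024,0,-0.043,1],[0,0,0,0.024,0,-0.043,1],[0,0,0,0.024,0,-0.043,1],[0,0,0,0.024,0,-0.043,1],[0,0,0,0.024,0,-0.043,1],[0,0,0,0.024,0,-0.043,1],[0,0,0,0.024,0,-0.043,1],[0,0,0,0.024,0,-0.043,1],[0,0,0,0.024,0,-0.043,1],[0,0,0,0,0,0,1],[0,0,0,0,0,0,1]]]'

```text
time: 2.45
position: [0.4, 0.1455, 0.4029]
tool_rot: [-1.573, -0.004, 0.049]
ft_force: [0.0, -0.2, 0.5]
gripper_width: -0.0003
```

Call:
servo_tool --commands '[[[0,0.025,0,0.021,0,-0.04,1],[0,0.024,0,0.021,0,-0.04,1],[0,0,0,0.021,0,-0.04,1],[0,0,0,0.018,0,-0.036,1],[0,0,0,0,0,0,1],[0,0,0,0,0.03,0,1],[0,0,0,0,0.03,0,1],[0,0,0,0,0.03,0,1],[0,0,0,0,0.01,0,1],[0,0,0,0,0,0,1]]]'

```text
time: 3.45
position: [0.487, 0.0025, 0.3017]
tool_rot: [-1.567, -0.007, 0.041]
ft_force: [0.3, 0.2, 0.6]
gripper_width: 0.0003
```

Run:
```python
from h import *
s=read_state(); print(s["position"],s["tool_rot"],s["ft_force"])
w=read_camera("wrist"); e=ends(w,(0,0,640,480)); print(e, proj(w,world([.5495,-.0515,-2.06])).round(1)[[0,8]])
r=least_squares(lambda p:(proj(w,world(p)[[0,8]])-e).ravel(),[.55,-.05,-2]); print(r.x)
R_=R.from_euler("xyz",s["tool_rot"]); tip=s["position"]+R_.apply([0,.173,0]); print("tip",tip)
im=w["pixels"][:,:,::-1].copy()
for u in proj(w,np.r_[world(r.x),[tip]]): cv2.circle(im,tuple(int(v) for v in u+.5),4,(255,0,255),1)
cv2.imwrite("pics/w1.png",im)
c=read_camera("side"); k=6;x0,y0=270,150; im=cv2.resize(c["pixels"][y0:y0+100,x0:x0+133,::-1],None,fx=k,fy=k)
c2=read_camera("side");y0=190;im=cv2.resize(c2["pixels"][y0:y0+100,x0:x0+133,::-1],None,fx=k,fy=k,interpolation=cv2.INTER_CUBIC)
cv2.circle(im,tuple(int(v) for v in (proj(c,[tip])[0]-[x0,y0]+.5)*k),6,(255,0,255),1)
cv2.imwrite("pics/s2.png",im)
```

```text
[0.48699    0.0025119  0.30170091] [-1.56739379 -0.00692101  0.0413105 ] [0.32963526 0.23275629 0.60604669]
area 35
area 204
[[303.11428571 300.17142857]
 [499.44117647 393.17156863]] [[315.6 303.3]
 [497.1 395.1]]
[ 0.54547675 -0.04874064 -2.02323364]
tip [0.48816199 0.00314948 0.12870605]
```

View pics/w1.png

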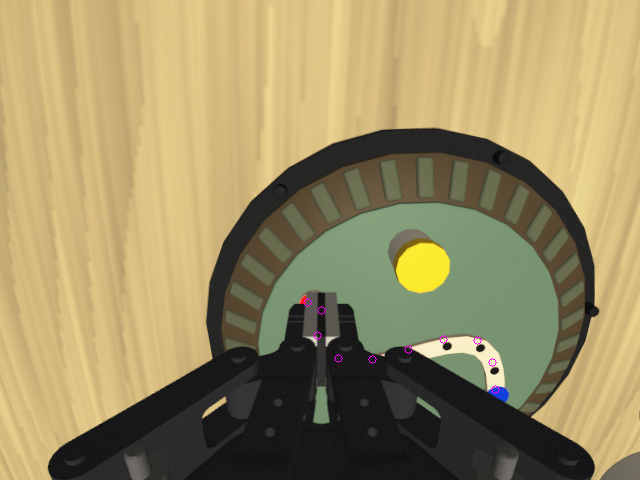

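View pics/s2.png

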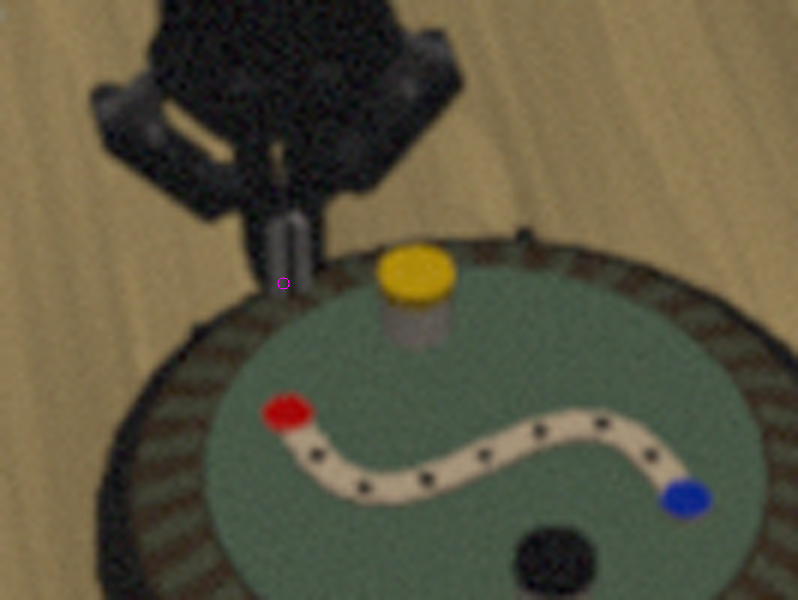

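The side crop shows the closed fingertips where the model puts them, at crop (283,283). The wrist view shows the blue dot within about 2 px of the prediction, while the red dot is half hidden by the fingers. Next I move over red and down to about 10 mm above it.

Call:
servo_tool --commands '[[[0,0.041,0,-0.001,0.008,-0.007,1],[0,0,0.007,-0.001,0.008,-0.007,1],[0,0,0,0,0.008,-0.006,1],[0,0,0,0,0.004,0,1],[0,0,0,0,0,0,1],[0,0,0,0,0,0,1]]]'

```text
time: 4.2
position: [0.4883, -0.0206, 0.2767]
tool_rot: [-1.568, -0.009, -0.006]
ft_force: [0.8, -0.0, 0.4]
gripper_width: -0.0001
```

```bash
cat > st.py <<'E'
from h import *
import sys
W=world([.5495,-.0515,-2.06]); s=read_state(); Rc=R.from_euler("xyz",s["tool_rot"]); tip=s["position"]+Rc.apply([0,.173,0])
print("t",s["time"].__round__(2),"F",s["ft_force"].round(2),"tip mm",(tip*1e3).round(1),"rotfix",(Rc.inv()*R.from_euler("xyz",[-np.pi/2,0,0])).as_rotvec().round(3))
for i in map(int,sys.argv[1:]): print("to dot",i,"tool x,z mm",((W[i]-tip)[:2]*1e3).round(1))
E
python3 st.py 0 1 2
```

```text
t 4.2 F [ 0.78 -0.03  0.43] tip mm [489.8 -20.1 103.7] rotfix [-0.003 -0.006  0.009]
to dot 0 tool x,z mm [-3.9  2.4]
to dot 1 tool x,z mm [  2.3 -20.1]
to dot 2 tool x,z mm [ 15.7 -37.5]
```

Run:
```python
from station import *
for i in range(5):
    s=read_state(); print((s["position"]*1e3).round(2),s["tool_rot"].round(4),s["ft_force"].round(2)); read_camera("side")
```

```text
[488.26 -20.6  276.65] [-1.5676 -0.009  -0.006 ] [ 0.78 -0.03  0.43]
[488.23 -20.51 276.68] [-1.5676 -0.009  -0.0058] [-0.02  0.18 -0.52]
[488.34 -20.42 276.84] [-1.5676 -0.0093 -0.0056] [-0.03 -0.48 -0.62]
[488.39 -20.32 276.95] [-1.5677 -0.0096 -0.0054] [0.7  0.27 0.66]
[488.45 -20.26 277.02] [-1.5676 -0.0097 -0.0053] [-0.4  -0.3  -0.06]
```

Call:
servo_tool --commands '[[[-0.003,-0.006,0.009,-0.003,0.003,0.002,1],[0,0,0,-0.001,0.003,0,1],[0,0,0,0,0.003,0,1],[0,0,0,0,0,0,1]]]'

```text
time: 4.85
position: [0.4842, -0.0176, 0.2675]
tool_rot: [-1.571, -0.0, 0.002]
ft_force: [0.2, -0.1, -0.1]
gripper_width: -0.0004
```

```bash
python3 st.py 0
```

```text
t 4.85 F [ 0.2  -0.08 -0.13] tip mm [484.2 -17.6  94.5] rotfix [0.    0.002 0.   ]
to dot 0 tool x,z mm [ 1.7 -0. ]
```

Call:
servo_tool --commands '[[[0,0.002,0,0.0015,0.003,0,1],[0,0,0,0,0.003,0,1],[0,0,0,0,0.001,0,1],[0,0,0,0,0.001,0,1],[0,0,0,0,0.001,0,1]]]'

```text
time: 5.35
position: [0.486, -0.0176, 0.2578]
tool_rot: [-1.571, -0.001, -0.0]
ft_force: [-1.1, 0.2, 3.5]
gripper_width: 0.0002
```

```bash
python3 st.py 0
```

```text
t 5.35 F [-1.06  0.19  3.46] tip mm [486.1 -17.6  84.8] rotfix [ 0.    -0.     0.001]
to dot 0 tool x,z mm [-0.1 -0. ]
```

Contact at tip height 84.8 mm with about 3.5 N. I press 2 mm further, and work out the seam waypoints (x = -26 sin(2πy/144) passes through all the dots).

Call:
servo_tool --commands '[[[0,0,0,0,0.001,0,1],[0,0,0,0,0.001,0,1],[0,0,0,0,0.0005,0,1]]]'

```text
time: 5.65
position: [0.4859, -0.0176, 0.2557]
tool_rot: [-1.571, -0.001, -0.0]
ft_force: [-1.6, 0.6, 3.7]
gripper_width: -0.0002
```

```bash
cat >> st.py <<'E'
if len(sys.argv)==2:   # half-way point to the asked dot, along the sine seam
    i=int(sys.argv[1]); y=(D[i,1]+D[max(i-1,0),1])/2; x=-.026*np.sin(2*np.pi*y/.144); c,q=np.cos(-2.06),np.sin(-2.06)
    m=np.array([c*x-q*y+.5495,q*x+c*y-.0515]); print("to half-way",((m-tip[:2])*1e3).round(1),"then",((W[i,:2]-m)*1e3).round(1))
E
python3 st.py 1
```

```text
t 5.65 F [-1.56  0.55  3.7 ] tip mm [486.  -17.6  82.7] rotfix [ 0.    -0.     0.001]
to dot 1 tool x,z mm [  6.1 -22.5]
to half-way [  2.8 -11.6] then [  3.3 -10.9]
```

Call:
servo_tool --commands '[[[0,0,0,0.001,0,-0.004,1],[0,0,0,0.001,0,-0.004,1],[0,0,0,0.001,0,-0.0036,1],[0,0,0,0.001,0,-0.0036,1],[0,0,0,0.001,0,-0.0036,1],[0,0,0,0.001,0,-0.0036,1]]]'

```text
time: 6.25
position: [0.4929, -0.0407, 0.2563]
tool_rot: [-1.567, -0.003, 0.001]
ft_force: [-0.0, 2.8, 3.8]
gripper_width: 0.0001
```

```bash
python3 st.py 2;python3 st.py 1
```

```text
t 6.25 F [-0.04  2.77  3.82] tip mm [493.3 -40.   83.3] rotfix [-0.004  0.001  0.003]
to dot 2 tool x,z mm [ 12.2 -17.5]
to half-way [  4.5 -10.6] then [ 7.7 -6.8]
t 6.25 F [-0.04  2.77  3.82] tip mm [493.3 -40.   83.3] rotfix [-0.004  0.001  0.003]
to dot 1 tool x,z mm [-1.3 -0.1]
to half-way [-4.5 10.8] then [  3.3 -10.9]
```

Call:
servo_tool --commands '[[[-0.004,0.001,0.003,0.0013,0.0002,-0.0035,1],[0,0,0,0.0013,0.0002,-0.0035,1],[0,0,0,0.0015,0.0002,-0.0035,1],[0,0,0,0.0024,0.0002,-0.0023,1],[0,0,0,0.0025,0.0002,-0.0022,1],[0,0,0,0.0025,0.0002,-0.0022,1]]]'

```text
time: 6.85
position: [0.5043, -0.0599, 0.2545]
tool_rot: [-1.571, 0.003, -0.001]
ft_force: [-3.1, 3.1, 5.1]
gripper_width: 0.0001
```

```bash
python3 st.py 2; python3 st.py 3
```

```text
t 6.85 F [-3.11  3.11  5.15] tip mm [503.7 -59.9  81.5] rotfix [ 0.    -0.001 -0.003]
to dot 2 tool x,z mm [1.8 2.4]
to half-way [-5.9  9.3] then [ 7.7 -6.8]
t 6.85 F [-3.11  3.11  5.15] tip mm [503.7 -59.9  81.5] rotfix [ 0.    -0.001 -0.003]
to dot 3 tool x,z mm [23.7  1. ]
to half-way [11.8 -0.1] then [11.9  1.1]
```

Call:
servo_tool --commands '[[[0,0,0,0.001,0,0.0015,1],[0,0,0,0.001,-0.0002,0.001,1],[0,0,0,0,0,0,1]]]'

```text
time: 7.15
position: [0.5065, -0.0585, 0.2545]
tool_rot: [-1.575, 0.004, -0.002]
ft_force: [-1.7, 1.2, 4.6]
gripper_width: -0.0001
```

```bash
python3 st.py 2; python3 st.py 3
```

```text
t 7.15 F [-1.73  1.22  4.57] tip mm [505.7 -59.3  81.5] rotfix [ 0.005 -0.002 -0.004]
to dot 2 tool x,z mm [-0.2  1.7]
to half-way [-7.9  8.6] then [ 7.7 -6.8]
t 7.15 F [-1.73  1.22  4.57] tip mm [505.7 -59.3  81.5] rotfix [ 0.005 -0.002 -0.004]
to dot 3 tool x,z mm [21.7  0.3]
to half-way [ 9.7 -0.8] then [11.9  1.1]
```

Call:
servo_tool --commands '[[[0.005,-0.002,-0.004,-0.001,0,0.001,1],[0,0,0,0.003,0,-0.0004,1],[0,0,0,0.003,0,-0.0003,1],[0,0,0,0.003,0,0,1],[0,0,0,0.003,0,0,1],[0,0,0,0.003,0,0,1],[0,0,0,0.003,0,0,1],[0,0,0,0.002,0,0,1],[0,0,0,0,0,0,1]]]'

```text
time: 8.05
position: [0.5266, -0.0579, 0.2542]
tool_rot: [-1.57, 0.002, 0.001]
ft_force: [-3.0, -0.1, 4.3]
gripper_width: 0.0
```

```bash
python3 st.py 3; python3 st.py 4
```

```text
t 8.05 F [-2.95 -0.13  4.33] tip mm [526.3 -57.8  81.2] rotfix [-0.001  0.001 -0.002]
to dot 3 tool x,z mm [ 1.1 -1.2]
to half-way [-10.8  -2.3] then [11.9  1.1]
t 8.05 F [-2.95 -0.13  4.33] tip mm [526.3 -57.8  81.2] rotfix [-0.001  0.001 -0.002]
to dot 4 tool x,z mm [23.2  6.3]
to half-way [12.   2.2] then [11.2  4.1]
```

Call:
servo_tool --commands '[[[0,0.001,-0.002,0.001,0,-0.0012,1],[0,0,0,0.003,-0.0001,0.0008,1],[0,0,0,0.003,-0.0001,0.0008,1],[0,0,0,0.003,-0.0001,0.0009,1],[0,0,0,0.003,-0.0001,0.001,1],[0,0,0,0.003,-0.0001,0.0011,1],[0,0,0,0.003,-0.0001,0.0011,1],[0,0,0,0.0032,0,0.0011,1],[0,0,0,0,0,0,1]]]'

```text
time: 8.95
position: [0.5512, -0.0521, 0.255]
tool_rot: [-1.571, -0.001, -0.001]
ft_force: [-2.3, -0.7, 4.4]
gripper_width: 0.0
```

```bash
python3 st.py 4; python3 st.py 5
```

```text
t 8.95 F [-2.31 -0.69  4.43] tip mm [551.4 -52.2  82. ] rotfix [ 0.001 -0.001  0.001]
to dot 4 tool x,z mm [-1.9  0.7]
to half-way [-13.1  -3.4] then [11.2  4.1]
t 8.95 F [-2.31 -0.69  4.43] tip mm [551.4 -52.2  82. ] rotfix [ 0.001 -0.001  0.001]
to dot 5 tool x,z mm [20.2  8.2]
to half-way [9.4 4.8] then [10.9  3.4]
```

Call:
servo_tool --commands '[[[0.001,-0.001,0.001,0.0025,0,0.0016,1],[0,0,0,0.003,0,0.0016,1],[0,0,0,0.003,0,0.0013,1],[0,0,0,0.003,0,0.001,1],[0,0,0,0.003,0,0.0009,1],[0,0,0,0.003,0,0.0009,1],[0,0,0,0.002,0,0.0005,1],[0,0,0,0,0,0,1]]]'

```text
time: 9.75
position: [0.5724, -0.0435, 0.2549]
tool_rot: [-1.57, 0.0, 0.001]
ft_force: [-2.1, -0.9, 3.8]
gripper_width: 0.0001
```

```bash
python3 st.py 5; python3 st.py 6
```

```text
t 9.75 F [-2.09 -0.86  3.82] tip mm [572.4 -43.4  81.9] rotfix [-0.     0.001 -0.   ]
to dot 5 tool x,z mm [-0.8 -0.6]
to half-way [-11.6  -4. ] then [10.9  3.4]
t 9.75 F [-2.09 -0.86  3.82] tip mm [572.4 -43.4  81.9] rotfix [-0.     0.001 -0.   ]
to dot 6 tool x,z mm [21.1 -2. ]
to half-way [11.1  0.5] then [10.  -2.5]
```

Call:
servo_tool --commands '[[[0,0.001,0,0.0027,0,0,1],[0,0,0,0.003,0,0,1],[0,0,0,0.003,0,0,1],[0,0,0,0.003,0,-0.0004,1],[0,0,0,0.003,0,-0.0008,1],[0,0,0,0.003,0,-0.0008,1],[0,0,0,0.0025,0,-0.0008,1],[0,0,0,0,0,0,1]]]'

```text
time: 10.55
position: [0.5945, -0.0459, 0.255]
tool_rot: [-1.568, -0.0, 0.0]
ft_force: [-2.6, -1.0, 3.7]
gripper_width: -0.0002
```

```bash
python3 st.py 6; python3 st.py 7
```

```text
t 10.55 F [-2.63 -1.05  3.67] tip mm [594.6 -45.4  82. ] rotfix [-0.003  0.     0.   ]
to dot 6 tool x,z mm [-1.1 -0. ]
to half-way [-11.1   2.5] then [10.  -2.5]
t 10.55 F [-2.63 -1.05  3.67] tip mm [594.6 -45.4  82. ] rotfix [-0.003  0.     0.   ]
to dot 7 tool x,z mm [ 12.3 -17.4]
to half-way [ 6.6 -6.9] then [  5.7 -10.5]
```

Call:
servo_tool --commands '[[[-0.003,0,0,0.0022,0,-0.002,1],[0,0,0,0.0022,0.0001,-0.0022,1],[0,0,0,0.0022,0.0001,-0.0025,1],[0,0,0,0.0016,0.0001,-0.003,1],[0,0,0,0.0015,0.0001,-0.003,1],[0,0,0,0.0014,0.0001,-0.0028,1],[0,0,0,0.0006,0,-0.0012,1],[0,0,0,0,0,0,1]]]'

```text
time: 11.35
position: [0.6082, -0.0633, 0.2549]
tool_rot: [-1.568, -0.003, 0.001]
ft_force: [-1.0, 1.2, 4.1]
gripper_width: -0.0001
```

```bash
python3 st.py 7; python3 st.py 8
```

```text
t 11.35 F [-1.04  1.16  4.11] tip mm [608.7 -62.8  81.9] rotfix [-0.003  0.001  0.003]
to dot 7 tool x,z mm [-1.8  0. ]
to half-way [-7.5 10.5] then [  5.7 -10.5]
t 11.35 F [-1.04  1.16  4.11] tip mm [608.7 -62.8  81.9] rotfix [-0.003  0.001  0.003]
to dot 8 tool x,z mm [  4.4 -22.5]
to half-way [  1.5 -10.9] then [  2.9 -11.6]
```

Call:
servo_tool --commands '[[[-0.003,0.001,0.003,-0.0012,0,-0.0005,1],[0,0,0,0.0005,0.0001,-0.003,1],[0,0,0,0.0007,0.0001,-0.003,1],[0,0,0,0.0007,0.0001,-0.003,1],[0,0,0,0.0008,0.0001,-0.003,1],[0,0,0,0.0008,0.0001,-0.003,1],[0,0,0,0.0008,0.0001,-0.003,1],[0,0,0,0.0008,0,-0.0022,1],[0,0,0,0,0,0,1]]]'

```text
time: 12.25
position: [0.613, -0.0856, 0.2547]
tool_rot: [-1.57, -0.002, -0.0]
ft_force: [0.5, 2.4, 4.3]
gripper_width: -0.0002
```

```bash
python3 st.py 8
```

```text
t 12.25 F [0.49 2.43 4.27] tip mm [613.3 -85.5  81.7] rotfix [-0.    -0.     0.002]
to dot 8 tool x,z mm [-0.2  0.2]
to half-way [-3.1 11.8] then [  2.9 -11.6]
```

On the blue dot. I lift straight up gently, then draw back.

Call:
servo_tool --commands '[[[0,0,0,0,-0.002,0,1],[0,0,0,0,-0.003,0,1],[0,0,0,0,-0.008,0,1],[0,0,0,0,-0.02,0,1],[0,0,0,0,-0.035,0,1],[0,0,0,0,-0.04,0,1],[0,0,0,0,-0.04,0,1],[0,0,0,0,-0.03,0,1],[0,0,0,0,-0.01,0,1],[0,0,0,0,0,0,1]]]'

```text
time: 13.25
position: [0.611, -0.0874, 0.4487]
tool_rot: [-1.58, 0.006, -0.002]
ft_force: [0.3, 0.3, -0.7]
gripper_width: -0.0002
```

Call:
servo_tool --commands '[[[0,0,0,-0.01,0,0.03,1],[0,0,0,-0.015,0,0.045,1],[0,0,0,-0.015,0,0.045,1],[0,0,0,-0.015,0,0.045,1],[0,0,0,-0.015,0,0.045,1],[0,0,0,-0.01,0,0.03,1],[0,0,0,0,0,0,1],[0,0,0,0,0,0,1]]]'

```text
time: 14.05
position: [0.5266, 0.1584, 0.4307]
tool_rot: [-1.588, 0.024, -0.006]
ft_force: [-0.7, -0.1, 0.1]
gripper_width: 0.0
```

Run:
```python
from h import *
s=read_state(); print(s["time"],s["position"],s["ft_force"])
C={n:read_camera(n) for n in("scene","side")}; B={"scene":(240,205,355,305),"side":(285,225,420,330)}
for n in C:
    o=ends(C[n],B[n]); print(n,least_squares(lambda p:(proj(C[n],world(p)[[0,8]])-o).ravel(),[.55,0,-2]).x.round(4))
    a=cv2.imread(f"pics/{n}0.png").astype(int); d=abs(a-C[n]["pixels"][:,:,::-1]).max(2)
    cv2.imwrite(f"pics/{n}9.png",C[n]["pixels"][:,:,::-1]); x0,y0,x1,y1=B[n]; print("diff>50 in dish box",(d[y0:y1,x0:x1]>50).sum())
```

```text
14.05 [0.52662578 0.15844677 0.43068279] [-0.69924502 -0.06031438  0.14992505]
area 21
area 22
scene [ 0.5504 -0.0516 -2.0626]
diff>50 in dish box 0
area 34
area 38
side [ 0.5488 -0.0518 -2.0554]
diff>50 in dish box 0
```

View pics/side9.png

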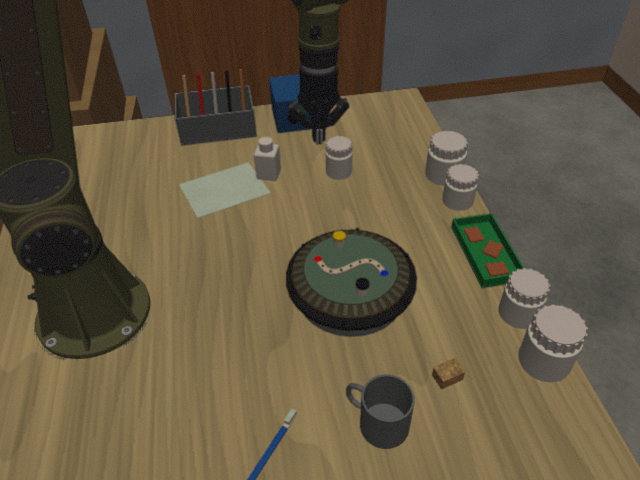

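The side picture matches the first one: dish, pots (340,237) and (362,284), and the other items have not moved, and the gripper is well clear. Handing in.

```bash
python3 -c "
from station import *
print(job_done())"
```

```text
the job is handed in; nothing more can be done
None
```

I ran the closed fingertips along the seam from the red dot, over dots 1 to 7 in order, to the blue dot. I then lifted off, drew back and handed the job in at about 14 s.

- **Accuracy:** by the measured tool pose and my camera fit of the dish, the tip was within about 2 mm of each black dot's centre, and 0.3 mm or less at red and blue. At dot 2 it first overshot by about 3 mm, so I nudged it back before going on. The two cameras put the dish about 1–2 mm apart, so the true errors could be that much larger.
- **Pressure:** the upward force in the readings during the run was about 3.5–5 N. The tip was 1.7–3.8 mm below the seam's rest height, so the platform yielded about that much of its 18 mm. These are readings at the end of each move, not a continuous record.
- **Final checks:** the scene view gave the same dish pose as before, and the side view agreed within 0.3 mm and 0.004 rad. No pixel around the dish and pots changed noticeably in either view. The other items looked unmoved in the side picture, and the wrist force was back to noise with the gripper clear of everything.

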